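Refit the screw plug without crossing its thread

ROBOT

A 6-joint arm with a two-finger parallel gripper is mounted at the origin on the work surface; the furniture and walls round the work are solid. World frame = base frame: x ahead of the robot, y to its left, z up, the work surface at z = 0. Lengths are in m, angles in rad, forces in N, time in s.
With the tool pointing down it reaches from about 0.3 to 0.875 m from the base axis. Payload 6.4 kg.
Tool frame: the origin (TCP) lies midway between the tips of the shut fingers; the grasp point (between the pads) lies 19 mm behind it (manip.grip_point_offset is the distance from the TCP to the grasp point, in m); z points along the fingers, y is the line along which they close (so a half turn about z gives the same grasp; the last joint's range is limited). The gripper opens to 85 mm and grips with 20 to 120 N. Pads are 22 mm wide; open, the fingers measure 114 mm over their backs; the gripper's body (76 mm by 85 mm) begins 54 mm behind the grasp point. The pads swing forward as they close: fully open they stand 13 mm farther back than shut.
Start: joints at [0.98, 0.181, 1.607, -0, 1.354, -0.206], TCP at [0.216, 0.533, 0.231] pointing down, gripper open.
Joint ranges: [-2.99, 2.99], [-0.89, 2.07], [0.3, 2.58], [-1.14, 4.28], [0, 2.63], [-3.12, 3.12]. Speed limits (rad/s): [2.57, 2.57, 3.01, 3.14, 3.14, 3.14].

INTERFACE

Orientations are given as a 3x3 rotation matrix whose columns are the frame's x, y, z axes.
In Python, from rig import manip gives the robot as it stands. The module is installed in compiled form; this text tells all that it offers. Calls block until the motion is done:
- manip.move_ptp(position, orientation): joint-space move of the TCP to a pose.
- manip.move_straight(position, orientation=None, v=0.15, contact_N=None): straight line of the TCP; orientation=None keeps the orientation; v is the mean speed in m/s. With contact_N (N) it stops when the force on the tool has changed by that much, and returns True; else False.
- manip.move_joints(angles): joint-space move.
- manip.move_gripper(opening, f_grip=None): finger opening in m; f_grip is the grip in N (None keeps the last); returns when the fingers have stopped.
- manip.sleep(seconds).
- manip.ik(position, orientation): joint angles nearest the present ones, or None.
- manip.camera(name): name is "scene" or "top" or "wrist"; returns a dict with "img" (384x512x3 uint8, blue, green, red), "fovy" (degrees; the focal length in pixels is half the picture's height over the tangent of half this angle, whatever the lens; pixels are square), "cx", "cy" (the principal point, pixels), "R" (3x3) and "t" (3): a world point X has camera coordinates R X + t; the wrist camera has in their place "T_tool_cam" (4x4, takes a point from camera to tool coordinates, whose origin is the TCP and whose axes are the flange's). Camera axes: x right, y down, z forward; pixel columns grow to the right and rows downward; lengths in m; the calibration is good to about 2 mm. A picture is of the moment at which its call begins: read the wrist's pose just before it. There is no depth.
A pose or a line that the arm cannot do raises manip.MotionError and nothing moves.
- manip.sign_off(): hands the job in; it is judged then, once.
Readings, each from a call of its own:
- manip.current_t(): time.
- manip.current_q(): joint angles.
- manip.current_dq(): joint speeds.
- manip.current_tau(): joint torques, N m.
- manip.current_eef_pos(): TCP position.
- manip.current_tcp_rot(): TCP orientation.
- manip.current_force(): force on the tool from outside, world axes, zero at the start.
- manip.current_ft_torque(): the same for the moment, N m.
- manip.current_width(): finger opening in m.
- manip.current_grip_force(): force on a finger pad.
Only numpy, scipy, OpenCV 4.12 (cv2) and the standard library are available. Lean on these libraries where they do the work, as an engineer would, in place of code of your own. Each camera call takes 0.05 s, during which the arm holds its last target. There are 200 camera calls.

TASK

Pick up the winged screw plug, fit it into the neck of the gear housing and screw it clockwise fully home, gently throughout. If it binds soon after it has started, that start is crossed: do not force it, but back it off, lift it and start it again a quarter turn round. Let go when it is home, and leave the other things alone.

Things in the scene. Friction and masses are not known exactly. Their poses are not given: they have to be found in the camera images.
- plug_wing (a point): Centre of the wing handle of the loose dark steel screw plug (0.12 kg), which stands upright on its foot on the bench. The wing is an upright plate 42 mm long (along this point's x), 14 mm thick (y), 44 mm high (z; 22 mm above and below this point). Under it a round collar, 38 mm across, from 22 to 27 mm below this point, then a shank 24 mm in diameter, its foot 54.5 mm below this point
- plug_pin (a point): Centre of the plug's cross pin, its thread: a round bar 8 mm thick and 40 mm long through the shank along this point's x (parallel to the wing), on the plug's axis, 42.5 mm below plug_wing and 12 mm above the chamfered foot
- neck_mouth (a point): Centre of the upper face of the steel insert in the round neck of the grey gear housing (150 x 120 mm, fixed), 86 mm above the bench, z up. The insert has a bore 27 mm in diameter and a cross of four radial slots 10.5 mm wide that take the pin every quarter turn. The cross stands at an unknown angle, not told by this yaw. With the pin on the face between slots its centre is 4 mm above this point
- thread_start (a point): On the neck's axis, 10.5 mm below neck_mouth: within 1 mm of here is the pin's centre when it has dropped into a slot. Of the four slots one opposite pair is the sound start, the other pair is crossed; from above they look alike. In a crossed start the plug binds after 0.1 to 0.4 rad of clockwise turning and goes no deeper: turn it back and lift it straight, 16 mm, to clear the slot
- thread_home (a point): On the neck's axis, 14.5 mm below neck_mouth: here is the pin's centre when the plug is home, its collar almost on the insert. In the sound start the plug turns clockwise (from above) 0.75 to 0.85 rad from the middle of the slot to a firm stop, and goes down some 3.5 to 4 mm on a ramp meanwhile
- mount_sink (a joint): how far the insert has been pressed down in its rubber mount, m (0 at rest, 2.5 N per mm; more than 9 mm, about 22 N, damages it)
- mount_twist (a joint): how far the insert has been wrung round in its rubber mount, rad, clockwise from above positive (0 at rest, 1.6 N m per rad; more than 0.25 rad either way, 0.4 N m, damages the thread)
- pliers: pliers lying left of the work, bystander; origin on its underside
- black_tape: roll of black tape, 68 mm across, bystander; origin at the centre of its underside
- wood_block: wood block 55 x 90 x 50 mm, bystander; origin at the centre of its underside
- hex_nut: hex nut 21 mm, bystander; origin at the centre of its underside
- screwdriver: screwdriver with yellow handle, 177 mm, lying beyond to the left, bystander; origin on its underside
There are look-alikes about, which are no part of the job. What is shaped like the part that bears plug_wing but orange is not meant. What is shaped like the part that bears neck_mouth but blue or red is not meant.

How it is judged:
By the outcome, as a careful person would: the job done as asked, in the order asked, and still so for the second after the job is handed in, with the robot touching nothing.
It also fails if it takes over 72 s, if anything falls off the work surface, if the arm or the gripper's body presses on something with over 40 N, if the wrist force passes 120 N, or if a joint passes its speed limit or range.

## Working session

There is one attempt and no reset: what is moved stays moved. The work goes in short steps, each a Python script; the robot and the scene stay as the last script left them, time stands still between calls to the robot, and variables do not carry over. Pictures are saved under pics/ and viewed, at most 10 in all, crops included, and the job is handed in when it is done.

```bash
mkdir -p pics; cat > h.py <<'E'
import numpy as np, cv2
from rig import manip
def K(c):
    f=c["img"].shape[0]/2/np.tan(np.radians(c["fovy"])/2); return f,c["cx"],c["cy"]
def cam(name):
    p=np.array(manip.current_eef_pos()); Rt=np.array(manip.current_tcp_rot())
    c=manip.camera(name)
    if "R" not in c:
        T=np.array(c["T_tool_cam"]); Rwc=Rt@T[:3,:3]; o=p+Rt@T[:3,3]
        c["R"]=Rwc.T; c["t"]=-Rwc.T@o
    c["R"]=np.array(c["R"]); c["t"]=np.array(c["t"])
    return c
def ray(c,u,v):
    f,cx,cy=K(c); d=c["R"].T@np.array([(u-cx)/f,(v-cy)/f,1]); return -c["R"].T@c["t"],d
def onz(c,u,v,z):
    o,d=ray(c,u,v); return o+d*(z-o[2])/d[2]
def proj(c,X):
    f,cx,cy=K(c); q=c["R"]@np.array(X)+c["t"]; return np.array([cx+f*q[0]/q[2],cy+f*q[1]/q[2]])
def down(a): # tool down, tool y axis at angle a from world x
    y=np.array([np.cos(a),np.sin(a),0]); z=np.array([0,0,-1.]); return np.column_stack([np.cross(y,z),y,z])
E
python3 - <<'E'
from h import *
ims=[]
for n in("scene","top"):
    c=cam(n); cv2.imwrite(f"pics/{n}0.png",c["img"]); print(n,c["fovy"],c["cx"],c["cy"],-c["R"].T@c["t"], (c["R"].T)[:,2])
    np.savez(n+"0.npz",**c)
print(manip.current_tcp_rot(),manip.current_t())
E
```

```text
scene 55.284413187982494 256.88353279501155 183.74342172265312 [-0.26245839 -0.52918579  0.58372091] [ 0.74049096  0.4898636  -0.46011606]
top 49.65633975914948 258.5960412755626 199.99128195600963 [0.2932112  0.00708769 1.15509371] [ 0.21535894 -0.01854935 -0.97635877]
[[-9.26863112e-01  3.75398467e-01 -8.73633537e-04]
 [ 3.75399347e-01  9.26862248e-01 -1.30475707e-03]
 [ 3.19934140e-04 -1.53729266e-03 -9.99998767e-01]] 0.1
```

View pics/scene0.png

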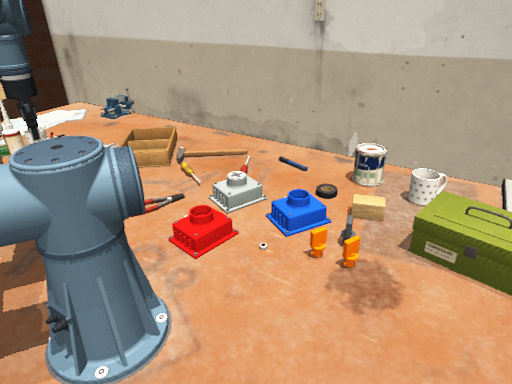

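View pics/top0.png

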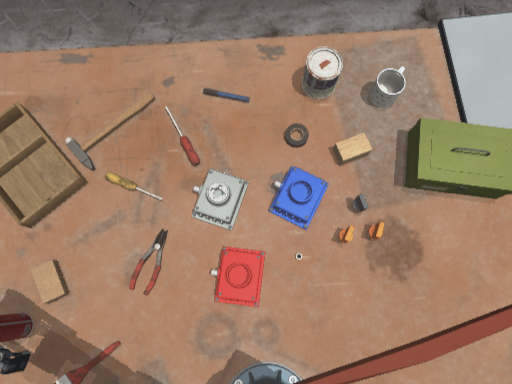

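The dark plug is at (361,203) in the top view, the orange ones are at (346,234) and (376,230), and the grey neck is at (219,191). Next I look from near with the wrist camera.

```bash
python3 - <<'E'
from h import *
c=dict(np.load("top0.npz"))
n=onz(c,219,191,.09); p=onz(c,361,203,.06); print(n,p)
T=np.array(manip.camera("wrist")["T_tool_cam"]); print(T.round(3))
a=np.pi/2
for name,X,h in(("neck",n,.27),("plug",p,.27)):
    R=down(a)
    # put the camera's optical axis on target
    o=R@T[:3,3]; d=R@T[:3,2]
    s=(X[2]-(h+o[2]))/d[2]
    pos=np.array([X[0],X[1],h+X[2]*0])-np.array([(o+d*s)[0],(o+d*s)[1],0])
    print(pos, manip.ik(pos,R))
    manip.move_ptp(pos,R); manip.sleep(.2)
    w=cam("wrist"); np.savez(f"w_{name}.npz",**w); cv2.imwrite(f"pics/w_{name}.png",w["img"])
    print(manip.current_t(),w["fovy"])
i=np.hstack([cv2.imread(f"pics/w_{k}.png") for k in("neck","plug")]); cv2.imwrite("pics/w2.png",cv2.resize(i,(800,300)))
E
```

```text
[0.55936   0.0895272 0.09     ] [ 0.50804452 -0.28915722  0.06      ]
[[-0.001 -0.952 -0.307  0.079]
 [ 1.    -0.001 -0.001 -0.001]
 [ 0.001 -0.307  0.952 -0.142]
 [ 0.     0.     0.     1.   ]]
[0.53402908 0.09049908 0.27      ] [-5.13686615e-02  7.48027271e-02  1.64609192e+00 -4.44089210e-16
  1.42069800e+00 -1.62216499e+00]
2.375 60.09614332496608
[ 0.47303225 -0.28815279  0.27      ] [-7.61443668e-01  1.02723339e-01  1.61598521e+00 -4.44089210e-16
  1.42288410e+00 -2.33224000e+00]
4.05 60.09614332496608
```

View pics/w2.png

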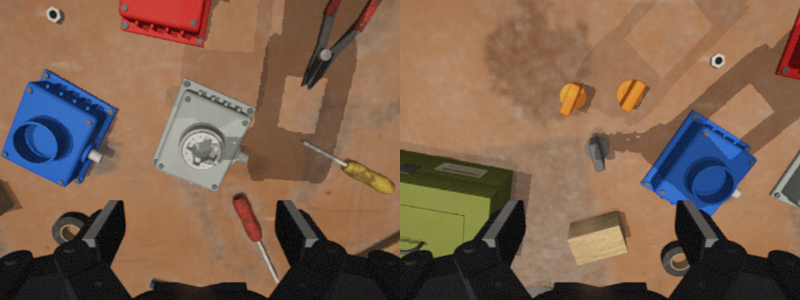

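Left: the neck is at about (207,149) in this half-size view, and its cross is visible. Right: the plug is at about (597,153). I'll crop both at full resolution.

```bash
python3 - <<'E'
from h import *
a=cv2.imread("pics/w_neck.png")[150:240,210:320]; b=cv2.imread("pics/w_plug.png")[150:240,195:305]
cv2.imwrite("pics/crop.png",np.hstack([cv2.resize(x,(396,324),interpolation=cv2.INTER_CUBIC) for x in(a,b)]))
E
```

```text
(no output)
```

View pics/crop.png

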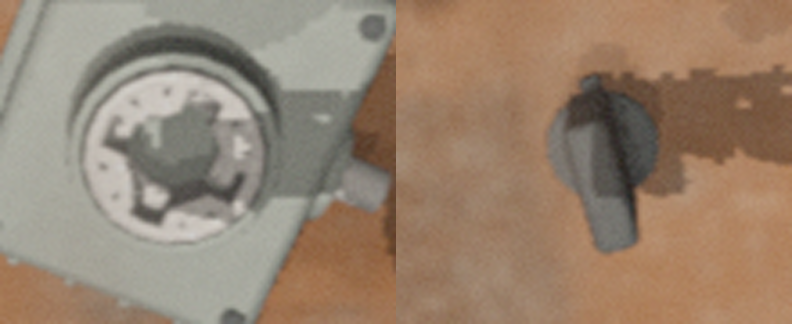

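The cross in the neck is clear in the left crop: slot ends near crop pixels (115,135), (205,105), (235,185) and (150,212). In the right crop the wing runs from about (590,85) to (615,245). I'll take closer views of both to measure.

```bash
python3 - <<'E'
from h import *
w=dict(np.load("w_neck.npz")); n=onz(w,258.6,193.3,.086)
v=dict(np.load("w_plug.npz")); p=onz(v,195+205/3.6,150+160/3.6,.06); print(n,p)
T=np.array(manip.camera("wrist")["T_tool_cam"])
R=down(np.pi/2); out=[]
for name,X,h in(("plug",p,.16),("neck",n,.16)):
    o=R@T[:3,3]; d=R@T[:3,2]; s=(X[2]-(h+o[2]))/d[2]
    pos=np.array([X[0],X[1],h])-np.array([*(o+d*s)[:2],0])
    manip.move_ptp(pos,R); manip.sleep(.25)
    c=cam("wrist"); np.savez(f"c_{name}.npz",**c)
    u,q=proj(c,X).astype(int); print(name,u,q,manip.current_t(),pos)
    cr=c["img"][q-60:q+60,u-65:u+65]; print("crop origin",u-65,q-60); out.append(cv2.resize(cr,(390,360),interpolation=cv2.INTER_CUBIC))
cv2.imwrite("pics/close.png",np.hstack(out))
E
```

```text
[0.55887123 0.09314376 0.086     ] [ 0.50831371 -0.29241745  0.06      ]
plug 257 192 4.9333 [ 0.50911046 -0.29157861  0.16      ]
crop origin 192 132
neck 257 194 6.6833 [0.56805049 0.09395548 0.16      ]
crop origin 192 134
```

View pics/close.png

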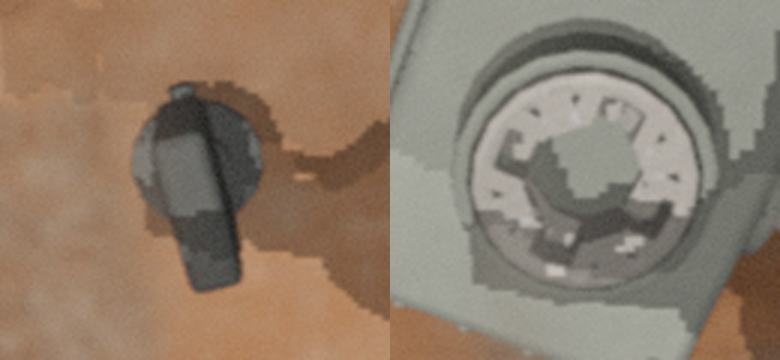

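In the close view the wing top's corners are about (157,137), (207,130), (240,285) and (192,292). The collar's centre is near (197,163). The insert ring runs x 470–698 and y 72–288, with slot ends at (507,148), (622,104), (668,218) and (552,262).

```bash
python3 - <<'E'
from h import *
c=dict(np.load("c_plug.npz")); P=lambda u,v,z:onz(c,192+u/3,132+v/3,z)[:2]
k=[P(*q,.0765) for q in((157,137),(207,130),(240,285),(192,292))]
k=np.array(k); m=k.mean(0); d=(k[2]+k[3]-k[0]-k[1])/2
print("wing",m,"len",np.linalg.norm(d),"wid",np.linalg.norm(k[0]-k[1]),np.linalg.norm(k[2]-k[3]),"ang",np.degrees(np.arctan2(d[1],d[0])))
print("collar L,R,C",P(132,163,.0325),P(262,163,.0325),P(197,163,.0325))
c=dict(np.load("c_neck.npz")); N=lambda u,v:onz(c,192+(u-390)/3,134+v/3,.086)[:2]
print("ring",N(584,180),N(470,180),N(698,180),N(584,72),N(584,288))
s=[N(*q) for q in((507,148),(668,218),(622,104),(552,262))]
for a,b in((0,1),(2,3)):
    e=s[b]-s[a]; print("slot",np.linalg.norm(e),(s[a]+s[b])/2,np.degrees(np.arctan2(e[1],e[0])))
print(manip.current_q())
E
```

```text
wing [ 0.51141543 -0.29174912] len 0.040763595691388585 wid 0.011966755650099952 0.012094540169898596 ang 11.74481537362295
collar L,R,C [ 0.51189452 -0.31079156] [ 0.51190576 -0.2737306 ] [ 0.51190014 -0.29225672]
ring [0.55871917 0.0927156 ] [0.55865763 0.06671044] [0.5587807  0.11871583] [0.53372166 0.09276242] [0.58552728 0.09266538]
slot 0.040445348488011235 [0.55953558 0.09372044] 65.31681851108831
slot 0.04115852320260696 [0.55992573 0.09319388] -22.919240271176673
[-4.34907475e-02  2.55260207e-01  1.66945687e+00 -3.80882702e-05
  1.21687418e+00 -1.61302735e+00]
```

Sizes agree: wing 41×12 mm, collar 37 mm, slots about 41 mm across. Now I grasp.

```bash
python3 - <<'E'
from h import *
r=np.radians
p=np.array([.5117,-.2920]); R=down(r(101.7))
manip.move_gripper(.045,f_grip=40)
manip.move_ptp([*p,.16],R)
print(manip.move_straight([*p,.0415],v=.08,contact_N=6), manip.current_eef_pos(),manip.current_t())
f0=np.array(manip.current_force())
manip.move_gripper(0,f_grip=40)
print(manip.current_width(),manip.current_grip_force(),np.array(manip.current_force())-f0)
manip.move_straight([*p,.16],v=.12); manip.sleep(.2)
print(manip.current_width(),np.array(manip.current_force()),manip.current_t())
c=cam("wrist"); np.savez("held.npz",**c); cv2.imwrite("pics/held.png",c["img"])
n=np.array([.5593,.0930]); manip.move_ptp([*n,.16],down(r(66.2)));manip.sleep(.3)
print(manip.current_eef_pos(),manip.current_force(),manip.current_ft_torque(),manip.current_t())
c=cam("wrist"); np.savez("over.npz",**c);cv2.imwrite("pics/over.png",c["img"])
s=cam("scene"); u,v=proj(s,[*n,.12]).astype(int); cr=cv2.resize(s["img"][v-38:v+38,u-50:u+50],(500,380),interpolation=cv2.INTER_CUBIC)
cv2.imwrite("pics/over2.png",np.hstack([cv2.resize(c["img"],(507,380)),cr])[:,:800] if 0 else cv2.resize(np.hstack([cv2.resize(c["img"],(507,380)),cr]),(800,302)))
E
```

```text
False [ 0.51206727 -0.29228919  0.04210001] 10.2417
0.01336018397071826 39.36245262622833 [-0.21372772  0.83065067  2.76435014]
0.01345603634737056 [ 0.47349766 -0.1140563  -1.46914659] 11.9583
[0.55943435 0.09230718 0.15994751] [ 1.40478672 -1.00039334 -0.89251374] [ 0.03107657 -0.03955249  0.0291842 ] 13.75
```

View pics/over2.png

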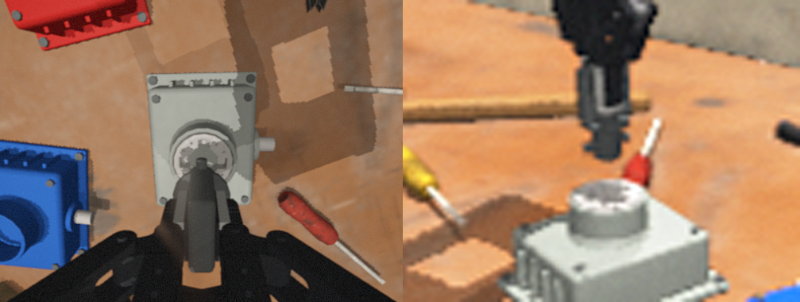

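The plug hangs upright in the gripper over the neck, with the wing vertical and the foot and pin free. I lower it gently.

```bash
cat >> h.py <<'E'
def st(l=""):
    print(l,np.array(manip.current_eef_pos()).round(4),"F",np.array(manip.current_force()).round(1),"M",np.array(manip.current_ft_torque()).round(2),"w",round(manip.current_width(),4),"t",round(manip.current_t(),2))
E
python3 - <<'E'
from h import *
R=down(np.radians(66.2)); n=np.array([.5593,.0930])
cmd=n+(n-np.array(manip.current_eef_pos())[:2]); 
manip.move_straight([*cmd,.132],R,v=.06); st()
h=manip.move_straight([*cmd,.1045],R,v=.02,contact_N=5); st(h)
E
```

```text
[0.5591 0.0934 0.1317] F [-0.5 -0.6 -1.9] M [-0.08  0.03 -0.01] w 0.0133 t 14.47
False [0.5592 0.0934 0.1047] F [-0.5 -0.1 -0.7] M [ 0.    0.18 -0.01] w 0.0137 t 15.99
```

The pin dropped into a slot (pin centre about 0.075 m) with almost no force. Now I turn clockwise in small steps and watch the torque.

```bash
cat >> h.py <<'E'
def turn(a0,cmd,z0,th0,lim=.2,step=.05,thmax=.95,ramp=.0048,zfix=0):
    m0=manip.current_ft_torque()[2]; th=th0; z=z0
    while th<thmax:
        th+=step
        manip.move_straight([*cmd,z0-ramp*th+zfix],down(a0-th),v=.02); manip.sleep(.05)
        m=manip.current_ft_torque()[2]-m0; F=np.array(manip.current_force()); p=np.array(manip.current_eef_pos())
        y=np.array(manip.current_tcp_rot())[:,1]; act=(a0-np.arctan2(y[1],y[0])+np.pi/2)%np.pi-np.pi/2
        print(f"{th:.2f} act {act:.3f} Mz {m:.3f} F {F.round(1)} p {p.round(4)} t {manip.current_t():.2f}")
        if abs(m)>lim or abs(F[2])>9: break
    return th
E
python3 - <<'E'
from h import *
c=np.array([.5593,.0930]); 
print(turn(np.radians(66.2),[.5593,.0930],.1045,0,lim=.15,thmax=.45))
E
```

```text
0.05 act 0.049 Mz 0.050 F [-0.9  0.6  1.2] p [0.5594 0.093  0.1044] t 16.29
0.10 act 0.098 Mz 0.045 F [-0.6 -0.7  1.7] p [0.5595 0.0929 0.1042] t 16.59
0.15 act 0.148 Mz 0.089 F [-1.  -1.1  1.5] p [0.5594 0.0929 0.1039] t 16.89
0.20 act 0.198 Mz 0.057 F [-0.7 -1.8  2.4] p [0.5594 0.0929 0.1037] t 17.19
0.25 act 0.248 Mz 0.029 F [ 0.1 -0.   1.4] p [0.5595 0.0933 0.1034] t 17.49
0.30 act 0.298 Mz 0.016 F [1.1 0.4 1.7] p [0.5595 0.0931 0.1031] t 17.79
0.35 act 0.348 Mz -0.010 F [1.2 0.3 1.8] p [0.5594 0.093  0.1029] t 18.09
0.40 act 0.398 Mz -0.016 F [ 0.2 -0.4  2.2] p [0.5593 0.093  0.1026] t 18.39
0.45 act 0.448 Mz 0.024 F [0.6 0.1 2.1] p [0.5593 0.093  0.1024] t 18.69
0.50 act 0.498 Mz -0.033 F [ 1.  -0.3  1.2] p [0.5593 0.093  0.1021] t 18.99
0.49999999999999994
```

It turned past 0.4 rad without binding, so this is the sound start. I go on to the stop.

```bash
python3 - <<'E'
from h import *
th=turn(np.radians(66.2),[.5593,.0930],.1045,.5,lim=.16,step=.04,thmax=1.05)
manip.sleep(.4); st(th)
E
```

```text
0.54 act 0.538 Mz -0.005 F [1.4 0.5 1.2] p [0.5593 0.093  0.1019] t 19.29
0.58 act 0.578 Mz 0.064 F [0.1 0.4 2.4] p [0.5593 0.093  0.1017] t 19.59
0.62 act 0.618 Mz 0.038 F [ 0.2 -0.4  2. ] p [0.5593 0.093  0.1015] t 19.89
0.66 act 0.658 Mz 0.026 F [ 0.6 -0.2  0.7] p [0.5593 0.0931 0.1013] t 20.19
0.70 act 0.698 Mz 0.045 F [1.2 0.3 0.8] p [0.5594 0.093  0.1012] t 20.49
0.74 act 0.738 Mz 0.045 F [0.9 1.3 0.7] p [0.5594 0.093  0.101 ] t 20.79
0.78 act 0.778 Mz 0.100 F [2.2 1.6 1. ] p [0.5595 0.093  0.1008] t 21.09
0.82 act 0.818 Mz 0.124 F [3.1 1.2 1.6] p [0.5597 0.093  0.1008] t 21.39
0.86 act 0.858 Mz 0.129 F [3.3 0.7 2.2] p [0.5597 0.093  0.1006] t 21.69
0.90 act 0.898 Mz 0.213 F [4.2 1.8 1.8] p [0.5597 0.093  0.1004] t 21.99
0.9000000000000004 [0.5595 0.093  0.1003] F [4.3 0.9 1.3] M [ 0.19 -0.93  0.2 ] w 0.0136 t 22.39
```

Torque has risen steadily from about 0.77 rad, which is the firm stop within the expected 0.75–0.85. I ease off the mount's wind-up, let go, lift straight up and look.

```bash
python3 - <<'E'
from h import *
a0=np.radians(66.2); R=down(a0-.81)
manip.move_straight([.5593,.0930,.1005],R,v=.02); manip.sleep(.2); st("eased")
manip.move_gripper(.045); manip.sleep(.2); st("open")
manip.move_straight([.5593,.0930,.20],R,v=.08,contact_N=5); st("up")
X=np.array([.5593,.093,.11]); T=np.array(manip.camera("wrist")["T_tool_cam"]); Rv=down(np.pi/2); h=.2
o=Rv@T[:3,3]; d=Rv@T[:3,2]; s=(X[2]-(h+o[2]))/d[2]
manip.move_ptp([*(X-o-d*s)[:2],h],Rv); manip.sleep(.3)
c=cam("wrist"); np.savez("fin.npz",**c); u,v=proj(c,X).astype(int); print("o",u-65,v-60)
s=cam("scene"); su,sv=proj(s,[.5593,.093,.11]).astype(int); print(manip.current_t())
cv2.imwrite("pics/fin.png",np.hstack([cv2.resize(c["img"][v-60:v+60,u-65:u+65],(390,360),interpolation=cv2.INTER_CUBIC),cv2.resize(s["img"][sv-36:sv+36,su-40:su+40],(400,360),interpolation=cv2.INTER_CUBIC)]))
E
```

```text
eased [0.5593 0.093  0.1005] F [4.5 2.  1.9] M [ 0.24 -0.89  0.1 ] w 0.0133 t 22.84
open [0.5592 0.093  0.1004] F [ 0.3 -0.   0.1] M [-0.02 -0.    0.05] w 0.0448 t 23.45
up [0.5589 0.093  0.1992] F [-1.1  0.4 -0.4] M [-0.03  0.02 -0.01] w 0.0447 t 24.84
o 191 135
26.4167
```

View pics/fin.png

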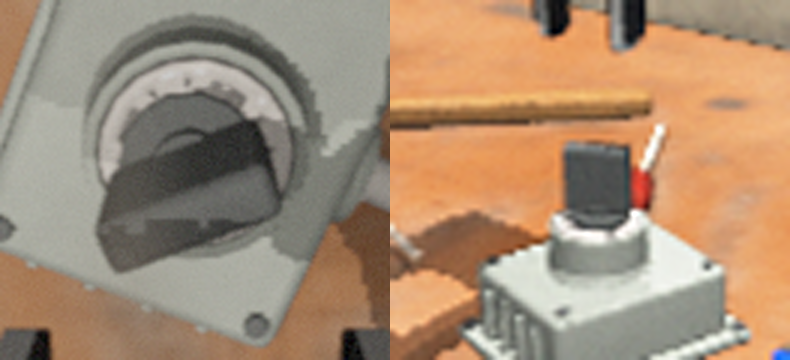

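The plug stands upright in the neck with its collar on the insert. The wing-top corners are near (103,222), (270,168), (283,208) and (120,272). I check its final angle and size.

```bash
python3 - <<'E'
from h import *
c=dict(np.load("fin.npz"))
k=np.array([onz(c,191+u/3,135+v/3,.136)[:2] for u,v in((103,222),(270,168),(283,208),(120,272))])
d=(k[1]+k[2]-k[0]-k[3])/2; print(k.mean(0),np.linalg.norm(d),np.linalg.norm(k[0]-k[3]),np.linalg.norm(k[1]-k[2]),np.degrees(np.arctan2(d[1],d[0]))%180-180, "expect",-23.8-45.8)
E
```

```text
[0.55920631 0.09246434] 0.03893706000441114 0.01245844458697128 0.009704312984097359 -69.20676872411862 expect -69.6
```

The wing rests at -69.2°, which is 0.79 rad past the slot, and it is centred on the neck axis at the home height. Handing in.

```bash
python3 -c "
from rig import manip; print(manip.sign_off())"
```

```text
the job is handed in; nothing more can be done
None
```

The screw plug is home in the grey housing's neck: the first start was sound, it turned about 0.79 rad to the stop with little force, and I let go and handed the job in at about 26 s.

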